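# Weigh the blue-lidded tub on its hand scale

## Robot

A 6-joint arm with a two-finger parallel gripper is mounted at the origin on the work surface. World frame = base frame: x ahead of the robot, y to its left, z up, the work surface at z = 0. Lengths are in mm, angles in degrees, forces in N, time in s.
With the tool pointing down it reaches from about 350 to 850 mm from the base axis. Payload 8.1 kg.
Tool frame: the origin (TCP) lies midway between the tips of the shut fingers; the grasp point (between the pads) lies 19 mm behind it (r.tcp_to_grasp is the distance from the TCP to the grasp point, in mm); z points along the fingers, y is the direction in which the jaws open and shut (so a half turn about z gives the same grasp; the last joint's range is limited). The gripper opens to 85 mm and grips with 20 to 120 N. Pads are 22 mm wide; open, the fingers measure 114 mm over their backs; the gripper's body (76 mm by 85 mm) begins 54 mm behind the grasp point. The pads swing forward as they close: fully open they stand 13 mm farther back than shut.
Start: joints at [-4.893, 7.471, 85.268, -0, 87.261, -4.893], TCP at [600.004, 0.022, 231.292] pointing down, gripper open.
Joint ranges: [-169.43, 169.43], [-51.17, 129.36], [1.28, 143.12], [-76.62, 256.62], [0, 156.53], [-152.29, 152.29]. Speed limits (degrees/s): [136.94, 136.94, 159.86, 180, 180, 180].

## Interface

Orientations are given as [roll, pitch, yaw] about the fixed x, y, z axes, in that order (R = Rz(yaw) Ry(pitch) Rx(roll)).
In Python, from bench import r gives the robot as it stands.
- The arm moves only by the tool jog_arm, never from a script. Its argument "targets" is a list of rows, each a list of 7 numbers: the shift along the tool's x, y, z in m, then the turn, a rotation vector about the tool's x, y, z in rad, then the closure, from 0 (fully open) to 1 (shut). In form: [[dx, dy, dz, wx, wy, wz, claw], ...]. A call has 1 to 5 rows; each row is the pose to reach, as a shift and turn from the pose commanded when the call began, along the tool's axes at that moment; what a row does not reach only later rows make up. A row lasts 1/12 s, in which the tool goes at most 41.7 mm and 7.16 degrees, less where a joint would pass 70% of its speed; a pose out of reach is approached as far as the arm can. A call with a gripper value outside its range is refused whole. The fingers move at their own pace and stop on an object; "newtons" is the grip in N (left out, the last holds). Time passes only in rows, so rows that repeat a pose let the fingers close. It gives the time, the measured TCP pose, the force and the opening at its end, in the units of the state.
- r.sense(): the state, without advancing time (a new reading comes with each control period).
- r.snapshot(name): name is "scene" or "side" or "wrist"; returns a dict with "pixels" (420x560x3 uint8, red, green, blue), "fx", "fy", "cx", "cy" (pixels), "origin" and "attitude" of the camera in the world. Camera axes: x right, y down, z forward; pixel columns grow to the right and rows downward; lengths in mm; the calibration is good to about 2 mm. A picture is of the moment at which its call begins. There is no depth.
- r.hand_in(): hands the job in, once; it reports no verdict.
The state is a dict: "time": time; "joint_pos": joint angles; "qd": joint speeds; "joint_efforts": joint torques, N m; "tool_pos": TCP position; "tcp_rot": TCP orientation; "ft_force": force on the tool from outside, world axes, zero at the start; "wrist_torque": the same for the moment, N m; "finger_gap": finger opening in mm.
Only numpy, scipy, OpenCV 4.12 (cv2) and the standard library are available. Lean on these libraries where they do the work, as an engineer would, in place of code of your own. Each camera call takes 0.05 s, during which the arm holds its last target.

## Task

Weigh the blue-lidded tub: take the spring scale on top of it by its black handle and lift until the tub hangs a few centimetres clear of the table, holding it still and upright for about two seconds so the reading settles. Then set it down gently, standing upright and wholly on the round cork mat, and let go. Leave the yellow-lidded tub where it stands.

Things in the scene. Friction and masses are not known exactly. Their poses are not given: they have to be found in the camera images.
- blue_tub: White round tub to be weighed, 100 mm across, 66 mm tall, with a blue lid 106 mm across (lid top at 78 mm). A hand spring scale is clipped stiffly upright on the wire bail over its lid, on the tub's axis; its grey housing is 22 mm along x, 44 mm along y, 105 to 157 mm up. Origin: centre of the tub's underside; z up. 0.45 to 0.75 kg. Starts on the table left or right of the mat.
- blue_handle (a point): Middle of the scale's black handle bar: 16 mm thick along tub x, 84 mm long along tub y, 18 mm tall, 25 mm open below it, end posts 36 mm from its middle. 191 mm above the tub's underside unstretched; slides up along tub z (no tilt) as the damped spring stretches, at most 60 mm: 5.6 mm per N, so the tub lifts off after 20 to 37 mm, by its weight.
- yellow_tub: Second tub with the same kind of scale and the same sizes but a yellow lid, on the other side of the mat; not to be moved. Origin: centre of the tub's underside; z up.
- mat: Round cork mat, 200 mm across, 5 mm thick, fixed to the table. Origin: centre of its underside, at table height; z up.

How it is judged:
By the outcome, as a careful person would: the job done as asked, in the order asked, and still so for the second after the job is handed in, with the robot touching nothing.
It also fails if it takes over 46 s, if anything falls off the work surface, if the arm or the gripper's body presses on something with over 40 N, if the wrist force passes 120 N, or if a joint passes its speed limit or range.

## Working session

There is one attempt and no reset: what is moved stays moved. The work goes in short steps, Python scripts to look and compute and a tool call to move; the robot and the scene stay as the last step left them, time stands still between calls to the robot, and variables do not carry over. Pictures are saved under pics/ and viewed, and the job is handed in when it is done.

Besides the shell and the picture viewer there is one more tool, called after "Request:" by a JSON object that holds its "fn" and its "kwargs". jog_arm: Moves the arm, as the interface text tells. Its arguments: {"type":"object","properties":{"targets":{"type":"array","items":{"type":"array","items":{"type":"number"}}},"newtons":{"type":"number"}},"required":["targets"]}

```bash
mkdir -p pics; cat > snap.py <<'E'
import cv2,sys,pickle
from bench import r
def snap(cam,name):
    s=r.snapshot(cam); cv2.imwrite(f'pics/{name}.png',s['pixels'][:,:,::-1]); pickle.dump(s,open(f'pics/{name}.pkl','wb')); return s
E
python3 - <<'E'
from snap import *
for c in ('scene','side','wrist'):
    s=snap(c,c+'0'); print(c,s['fx'],s['cx'],s['cy'],s['origin'],s['attitude'])
print(r.sense())
E
```

```text
scene 410.38385559391344 278.56703636544995 210.1533273143048 [1235.87636616  -33.77207021  711.47741952] [-128.2872616     1.10517001   86.83818157]
side 454.06579739817016 281.2955286140841 213.3586568093475 [ 423.93023719 -618.11787297  753.64826668] [-135.08709329   -1.20720745   -8.76966708]
wrist 290.7121614821378 284.37582053915014 205.4301545143397 [600.3412674   68.85740533 372.99645893] [1.64326558e+02 1.09825838e-01 2.23213422e-02]
{'time': 0.15, 'joint_pos': array([-4.89201698e+00,  7.50618671e+00,  8.53157426e+01,  3.39905640e-04,
        8.72620664e+01, -4.89453655e+00]), 'qd': array([-0.05488716, -0.11155315, -0.21321828, -0.00563043, -0.04368111,
        0.09127865]), 'joint_efforts': array([ 1.01583330e-03, -5.70061326e+01, -5.01160097e+01, -1.39109225e-04,
        9.69119486e-03, -7.10949371e-05]), 'tool_pos': array([5.99568456e+02, 7.23656127e-02, 2.30467169e+02]), 'tcp_rot': array([-1.79916340e+02, -7.50492377e-03,  9.00024976e+01]), 'ft_force': array([-0.62377256,  0.46637119, -1.04771523]), 'wrist_torque': array([0.01661768, 0.0352365 , 0.00177359]), 'finger_gap': 85.13580076603773}
```

View pics/scene0.png

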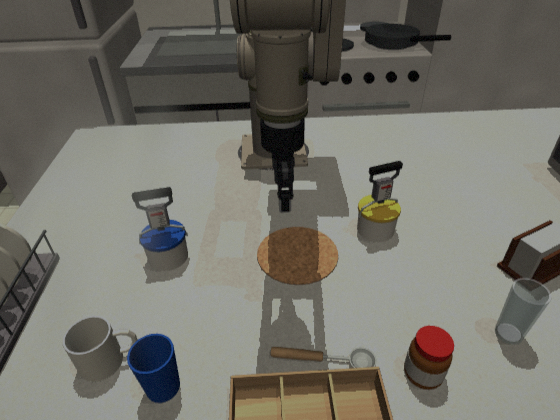

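View pics/side0.png

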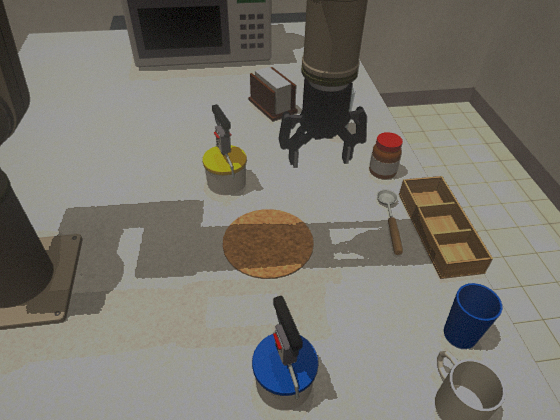

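View pics/wrist0.png

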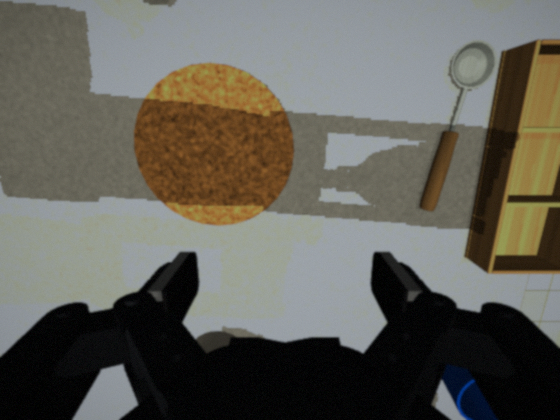

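Scene: blue tub at about (164,245) with its handle at (153,196), mat at (298,254), yellow tub at (378,215). Side: blue lid at (285,362), handle from (279,302) to (295,347), mat at (268,243).

```bash
cat > geo.py <<'E'
import numpy as np,cv2,pickle
from scipy.spatial.transform import Rotation as Ro
def load(n): return pickle.load(open(f'pics/{n}.pkl','rb'))
def ray(s,u,v):
    d=np.array([(u-s['cx'])/s['fx'],(v-s['cy'])/s['fy'],1.]); R=Ro.from_euler('xyz',s['attitude'],degrees=True).as_matrix()
    d=R@d; return np.array(s['origin']),d/np.linalg.norm(d)
def plane(s,u,v,z):
    o,d=ray(s,u,v); return o+d*(z-o[2])/d[2]
def tri(s1,p1,s2,p2):
    A=np.zeros((3,3));b=np.zeros(3);R=[]
    for s,p in((s1,p1),(s2,p2)):
        o,d=ray(s,*p);M=np.eye(3)-np.outer(d,d);A+=M;b+=M@o;R.append((M,o))
    x=np.linalg.solve(A,b); return x,[np.linalg.norm(M@(x-o)) for M,o in R]
def mask(s,h0,h1,smin,vmin):
    h=cv2.cvtColor(s['pixels'],cv2.COLOR_RGB2HSV); return cv2.inRange(h,(h0,smin,vmin),(h1,255,255))
def circ(P):
    A=np.c_[2*P[:,:2],np.ones(len(P))];x=np.linalg.lstsq(A,(P[:,:2]**2).sum(1),rcond=None)[0]
    return x[:2],np.sqrt(x[2]+x[0]**2+x[1]**2)
E
python3 - <<'E'
from geo import *
for n in('scene0','side0','wrist0'):
    s=load(n)
    for nm,a,z in(('blue',(105,130,120,50),78),('yellow',(22,35,150,80),78),('mat',(5,20,100,40),5)):
        m=mask(s,*a); m=cv2.morphologyEx(m,cv2.MORPH_CLOSE,np.ones((5,5)))
        cs=sorted(cv2.findContours(m,0,cv2.CHAIN_APPROX_NONE)[0],key=cv2.contourArea)[-2:]
        for c in cs:
            if cv2.contourArea(c)<100: continue
            c=cv2.convexHull(c)[:,0]
            P=np.array([plane(s,u,v,z) for u,v in c]); ce,ra=circ(P)
            print(n,nm,cv2.boundingRect(c),ce.round(1),ra.round(1))
for n,b in(('scene0',(120,175,80,100)),('side0',(235,285,100,125))):
    s=load(n);x,y,w,h=b
    cv2.imwrite(f'pics/c_{n}.png',cv2.resize(s['pixels'][y:y+h,x:x+w,::-1],None,fx=6 if n=='scene0' else 4.8,fy=6 if n=='scene0' else 4.8,interpolation=cv2.INTER_CUBIC))
E
```

```text
scene0 blue (140, 220, 45, 31) [ 503.5 -277.3] 52.3
scene0 blue (127, 334, 47, 69) [ 843.4 -235.9] 58.5
scene0 yellow (359, 196, 41, 26) [444.4 247.8] 51.6
scene0 mat (257, 227, 81, 57) [514.7  37.8] 98.7
scene0 mat (229, 367, 164, 53) [905.2  26.2] 138.9
side0 blue (444, 283, 58, 66) [ 833.2 -245.5] 65.0
side0 blue (252, 334, 66, 62) [ 495.3 -283.3] 52.6
side0 yellow (203, 145, 43, 29) [433.4 245.9] 53.0
side0 mat (223, 210, 90, 68) [510.9  36.6] 99.3
side0 mat (399, 176, 93, 102) [914.3  42.6] 144.2
wrist0 blue (453, 379, 22, 41) [ 852.6 -273.6] 34.1
wrist0 mat (465, 40, 95, 234) [964.9  20.4] 155.2
wrist0 mat (134, 63, 160, 162) [511.4  37.8] 99.0
```

View pics/c_scene0.png

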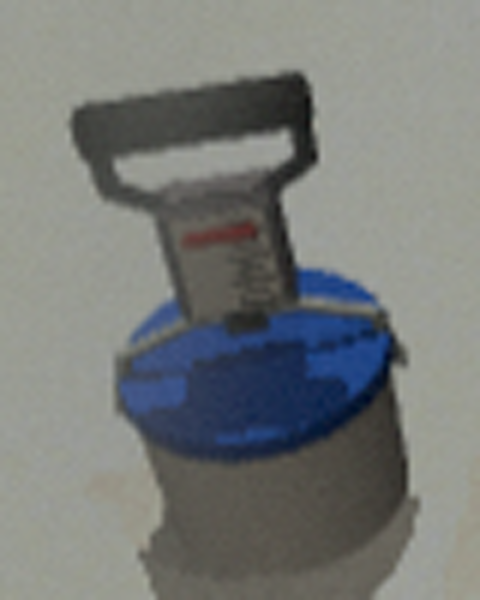

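View pics/c_side0.png

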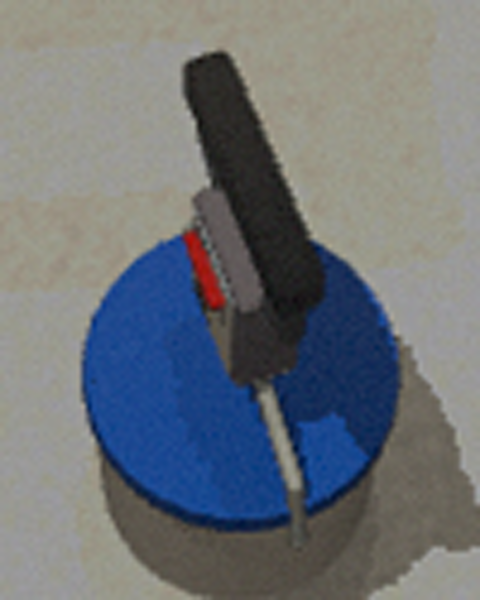

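```bash
python3 - <<'E'
from geo import *
a,b=load('scene0'),load('side0')
S=lambda u,v:(120+u/6,175+v/6)
D=lambda u,v:(235+u/4.8,285+v/4.8)
for p,q in((S(193,116),D(255,180)),(S(76,130),D(298,295)),(S(312,100),D(210,68))):
    print(tri(a,p,b,q), plane(a,*p,191)[:2],plane(b,*q,191)[:2])
E
```

```text
(array([ 497.48243242, -279.84843765,  188.96273828]), [np.float64(0.7476559096220008), np.float64(0.7476559096219901)]) [ 499.564919   -278.45840557] [ 497.57030498 -281.80596142]
(array([ 503.70624574, -319.67099528,  190.25988388]), [np.float64(0.058724648124553594), np.float64(0.058724648124592625)]) [ 504.80499655 -319.29964772] [ 503.57258089 -320.00735111]
(array([ 490.13757391, -238.2740065 ,  188.14001742]), [np.float64(1.0293995227742134), np.float64(1.0293995227740858)]) [ 493.05379299 -236.57122168] [ 490.27095765 -241.25455119]
```

Request:
{"fn": "jog_arm", "kwargs": {"targets": [[-0.02,-0.007,0,0,0,0,0],[-0.05,-0.018,0,0,0,0,0],[-0.08,-0.03,0,0,0,0,0],[-0.11,-0.04,0,0,0,0,0],[-0.14,-0.051,0,0,0,0,0]]}}

```text
time: 0.57
tool_pos: [548.2, -141.0, 230.9]
tcp_rot: [-180.0, -0.0, 90.0]
ft_force: [0.6, -0.2, -0.7]
finger_gap: 85.5
```

Request:
{"fn": "jog_arm", "kwargs": {"targets": [[-0.03,-0.011,0,0,0,-0.04,0],[-0.06,-0.022,0,0,0,-0.08,0],[-0.09,-0.033,0,0,0,-0.12,0],[-0.12,-0.044,0,0,0,-0.15,0],[-0.14,-0.0515,0,0,0,-0.166,0]]}}

```text
time: 0.98
tool_pos: [496.1, -282.4, 231.0]
tcp_rot: [-180.0, 0.0, 99.5]
ft_force: [0.6, -0.1, -1.1]
finger_gap: 85.3
```

Request:
{"fn": "jog_arm", "kwargs": {"targets": [[0,0,0,0,0,0,0],[0,0,0,0,0,0,0],[0,0,0,0,0,0,0]]}}

```text
time: 1.23
tool_pos: [497.5, -279.4, 231.0]
tcp_rot: [-180.0, -0.0, 99.5]
ft_force: [-0.8, 0.9, 0.5]
finger_gap: 85.8
```

```bash
python3 - <<'E'
from snap import *
snap('wrist','wrist1');snap('side','side1');snap('scene','scene1')
s=r.sense();print(s['tool_pos'],s['tcp_rot'],s['time'],s['ft_force'])
E
```

```text
[ 497.96480971 -278.87481694  231.23004881] [ 1.79997209e+02 -1.93177933e-02  9.95831808e+01] 1.3833 [-0.13376687  0.19967826  0.99192981]
```

View pics/wrist1.png

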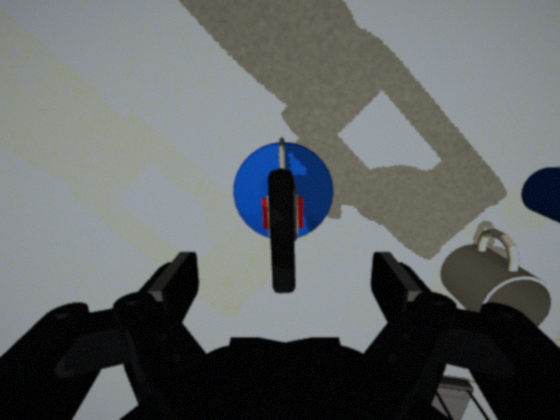

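View pics/side1.png

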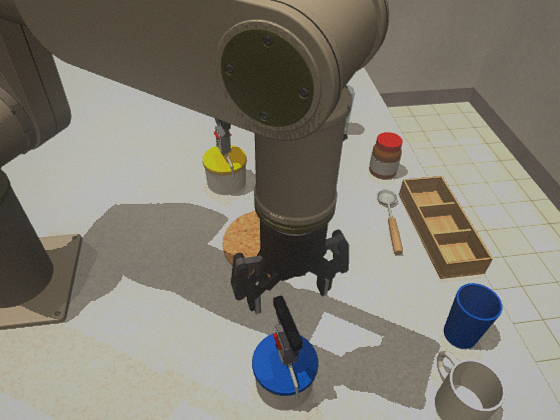

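View pics/scene1.png

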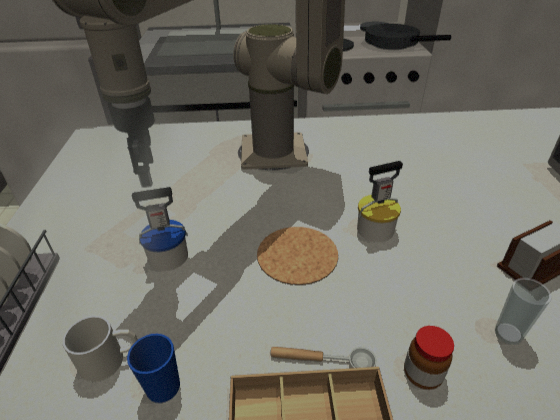

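Wrist view: the bar runs from (281,170) to (284,292) midway between fingertips at (197,265) and (373,265). I'll get its centre from this view.

```bash
python3 - <<'E'
from geo import *
s=load('wrist1');print(s['origin'],s['attitude'])
g=cv2.cvtColor(s['pixels'],cv2.COLOR_RGB2GRAY)
m=(g<45).astype(np.uint8);m[:155]=0;m[300:]=0;m[:,:255]=0;m[:,310:]=0
n,l,st,c=cv2.connectedComponentsWithStats(m);i=1+st[1:,4].argmax();print(st[i])
cv2.imwrite('pics/wcrop.png',cv2.resize(s['pixels'][130:310,220:350,::-1],None,fx=3.3,fy=3.3))
ys=[st[i][1],st[i][1]+st[i][3]]
for v in range(ys[0]+6,ys[1]-4,15):
    xs=np.where(l[v]==i)[0];print(v,xs.min(),xs.max())
for u,v in((281,ys[0]),(284.3,ys[1])): print(plane(s,u,v,200))
E
```

```text
[ 486.87193059 -211.69395409  373.69081535] [1.64366710e+02 1.45906903e-02 9.49735197e+00]
[ 267  155   43  137 3658]
161 286 309
176 268 309
191 268 309
206 269 309
221 270 309
236 270 295
251 272 293
266 273 293
281 273 294
[ 487.76532689 -229.40796035  200.        ]
[ 504.83665854 -319.65649444  200.        ]
```

View pics/wcrop.png

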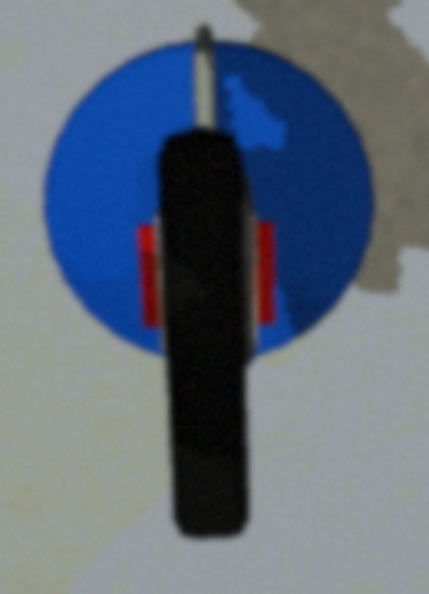

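```bash
python3 - <<'E'
from geo import *
s=load('wrist1')
a=plane(s,280.6,169.4,200);b=plane(s,283.7,292.5,200);print(a,b,(a+b)/2,np.linalg.norm(a-b),np.degrees(np.arctan2(-(a-b)[0],(a-b)[1])))
P=np.array([plane(s,220+u/3.3,130+v/3.3,78) for u,v in((45,195),(374,200),(70,115),(340,110),(130,55),(270,55),(65,280),(205,42))]);print(circ(P))
E
```

```text
[ 488.91333681 -237.88594054  200.        ] [ 504.49919515 -320.10190186  200.        ] [ 496.70626598 -278.9939212   200.        ] 83.68024423564307 10.734306556367248
(array([ 496.78173468, -280.46913408]), np.float64(51.86497340123388))
```

Request:
{"fn": "jog_arm", "kwargs": {"targets": [[0,0,0.01,0,0,-0.01,0],[0,-0.0005,0.025,0,0,-0.01,0],[0,-0.0005,0.04,0,0,-0.01,0],[0,-0.0005,0.052,0,0,-0.01,0],[0,-0.0005,0.057,0,0,-0.01,0]], "newtons": 50}}

```text
time: 1.8
tool_pos: [496.1, -278.8, 171.3]
tcp_rot: [-179.9, -0.1, 100.1]
ft_force: [-0.6, -0.0, -1.2]
finger_gap: 85.5
```

Request:
{"fn": "jog_arm", "kwargs": {"targets": [[0,0,0,0,0,0,0.3],[0,0,0,0,0,0,0.5],[0,0,0,0,0,0,0.65],[0,0,0,0,0,0,0.75],[0,0,0,0,0,0,1]], "newtons": 50}}

```text
time: 2.22
tool_pos: [497.5, -280.4, 175.3]
tcp_rot: [179.9, 0.1, 100.1]
ft_force: [0.8, -1.1, -1.4]
finger_gap: 25.8
```

Request:
{"fn": "jog_arm", "kwargs": {"targets": [[0,0,0,0,0,0,1],[0,0,0,0,0,0,1],[0,0,0,0,0,0,1],[0,0,0,0,0,0,1],[0,0,0,0,0,0,1]]}}

```text
time: 2.63
tool_pos: [497.0, -280.3, 175.0]
tcp_rot: [180.0, 0.0, 100.1]
ft_force: [-3.7, 0.4, 5.5]
finger_gap: 15.4
```

```bash
python3 - <<'E'
from snap import *
snap('side','side2');snap('wrist','wrist2')
s=r.sense();print(s['tool_pos'],s['tcp_rot'],s['time'],s['ft_force'],s['finger_gap'])
E
```

```text
[ 497.02079971 -280.31824302  175.02733904] [1.79989174e+02 3.47620941e-02 1.00076088e+02] 2.7333 [-3.28742431  0.48816942  7.18541224] 15.130453547878059
```

View pics/side2.png

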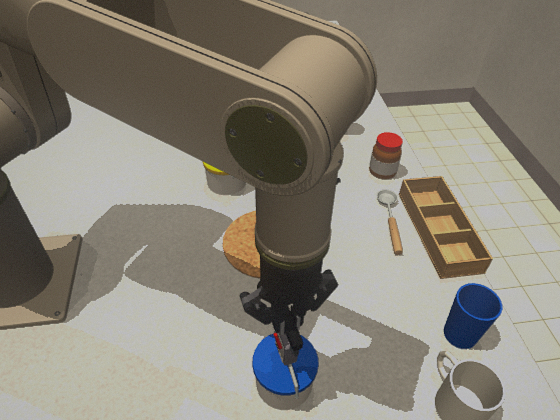

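View pics/wrist2.png

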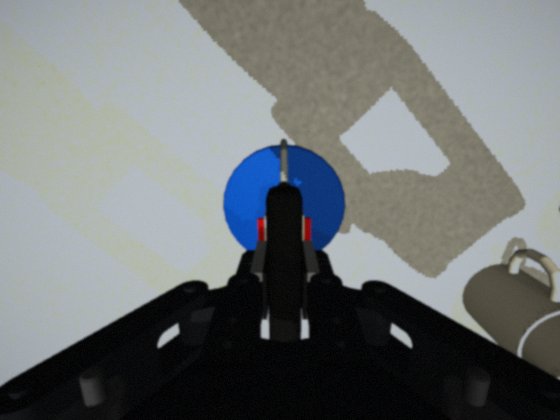

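Gripped centrally on the bar (gap 15.4 mm). Lifting slowly.

Request:
{"fn": "jog_arm", "kwargs": {"targets": [[0,0,-0.003,0,0,0,1],[0,0,-0.007,0,0,0,1],[0,0,-0.011,0,0,0,1],[0,0,-0.015,0,0,0,1],[0,0,-0.019,0,0,0,1]]}}

```text
time: 3.15
tool_pos: [496.8, -279.9, 193.2]
tcp_rot: [-180.0, -0.0, 100.1]
ft_force: [-0.8, -0.9, -5.6]
finger_gap: 15.0
```

Request:
{"fn": "jog_arm", "kwargs": {"targets": [[0,0,-0.004,0,0,0,1],[0,0,-0.008,0,0,0,1],[0,0,-0.012,0,0,0,1],[0,0,-0.016,0,0,0,1],[0,0,-0.02,0,0,0,1]]}}

```text
time: 3.57
tool_pos: [496.7, -279.7, 213.1]
tcp_rot: [-180.0, -0.1, 100.1]
ft_force: [0.1, 0.1, -8.6]
finger_gap: 15.1
```

Request:
{"fn": "jog_arm", "kwargs": {"targets": [[0,0,-0.005,0,0,0,1],[0,0,-0.01,0,0,0,1],[0,0,-0.015,0,0,0,1],[0,0,-0.02,0,0,0,1],[0,0,-0.025,0,0,0,1]]}}

```text
time: 3.98
tool_pos: [497.1, -280.1, 238.9]
tcp_rot: [180.0, 0.0, 100.1]
ft_force: [-1.1, 0.2, -8.2]
finger_gap: 14.9
```

Request:
{"fn": "jog_arm", "kwargs": {"targets": [[0,0,-0.003,0,0,0,1],[0,0,-0.006,0,0,0,1],[0,0,-0.008,0,0,0,1],[0,0,-0.008,0,0,0,1],[0,0,-0.008,0,0,0,1]]}}

```text
time: 4.4
tool_pos: [497.0, -280.1, 246.2]
tcp_rot: [-180.0, -0.0, 100.1]
ft_force: [0.4, 0.1, -7.2]
finger_gap: 14.9
```

```bash
python3 - <<'E'
from snap import *
snap('side','side3');snap('scene','scene3')
s=r.sense();print(s['tool_pos'],s['tcp_rot'],s['time'],s['ft_force'],s['wrist_torque'],s['finger_gap'])
E
```

```text
[ 496.83726414 -279.95005896  245.92244813] [-1.79974786e+02 -2.51526007e-02  1.00083897e+02] 4.5 [-0.21373412  0.47750037 -8.51769767] [ 0.01735226  0.00256254 -0.01470198] 14.795860348203025
```

View pics/side3.png

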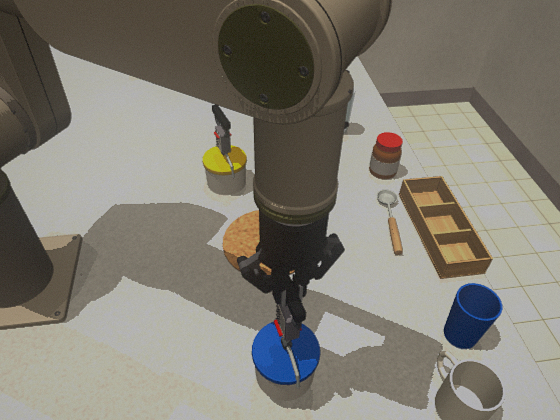

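View pics/scene3.png

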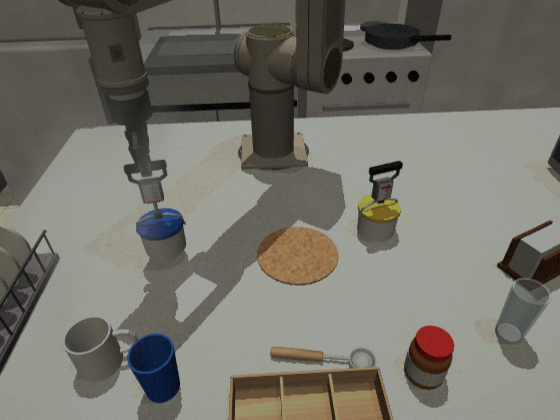

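```bash
cat > lid.py <<'E'
from geo import *
def lid(n1,n2):
    out=[]
    for k in(n1,n2):
        s=load(k);m=cv2.morphologyEx(mask(s,105,130,120,50),cv2.MORPH_CLOSE,np.ones((5,5)))
        cs=[c for c in cv2.findContours(m,0,cv2.CHAIN_APPROX_NONE)[0] if cv2.contourArea(c)>100]
        bb=[(cv2.boundingRect(c),cv2.minEnclosingCircle(cv2.convexHull(c))) for c in cs];out.append(bb)
    best=[]
    for a in out[0]:
        for b in out[1]:
            ca=(a[0][0]+a[0][2]/2,a[0][1]+a[0][3]/2);cb=(b[0][0]+b[0][2]/2,b[0][1]+b[0][3]/2)
            x,e=tri(load(n1),ca,load(n2),cb);best.append((e[0],x.round(1).tolist(),a[0],b[0]))
    return sorted(best)[:3]
E
python3 -c "
from lid import *
print(lid('scene0','side0'));print(lid('scene3','side3'))"
```

```text
[(np.float64(1.4146387811884213), [495.5, -282.0, 66.5], (140, 220, 45, 31), (252, 334, 66, 62)), (np.float64(1.9159951974278917), [839.0, -242.5, 67.8], (127, 334, 47, 69), (444, 283, 58, 66)), (np.float64(61.62821043212386), [721.0, -268.2, 226.8], (140, 220, 45, 31), (444, 283, 58, 66))]
[(np.float64(2.1706373480402714), [839.2, -242.1, 68.5], (127, 334, 47, 69), (444, 283, 58, 65)), (np.float64(3.346489270480708), [495.6, -278.1, 100.3], (141, 209, 42, 30), (252, 322, 68, 63)), (np.float64(65.84313711656087), [711.4, -271.5, 242.4], (141, 209, 42, 30), (444, 283, 58, 65))]
```

Tub hangs ~34 mm clear of the table and is upright. Holding 2.5 s.

Request:
{"fn": "jog_arm", "kwargs": {"targets": [[0,0,0,0,0,0,1],[0,0,0,0,0,0,1],[0,0,0,0,0,0,1],[0,0,0,0,0,0,1],[0,0,0,0,0,0,1]]}}

```text
time: 4.92
tool_pos: [497.0, -280.1, 246.3]
tcp_rot: [-180.0, -0.0, 100.1]
ft_force: [0.6, 0.4, -7.5]
finger_gap: 14.9
```

Request:
{"fn": "jog_arm", "kwargs": {"targets": [[0,0,0,0,0,0,1],[0,0,0,0,0,0,1],[0,0,0,0,0,0,1],[0,0,0,0,0,0,1],[0,0,0,0,0,0,1]]}}

```text
time: 5.33
tool_pos: [497.0, -280.1, 246.3]
tcp_rot: [180.0, 0.0, 100.1]
ft_force: [0.5, 0.3, -7.6]
finger_gap: 14.8
```

Request:
{"fn": "jog_arm", "kwargs": {"targets": [[0,0,0,0,0,0,1],[0,0,0,0,0,0,1],[0,0,0,0,0,0,1],[0,0,0,0,0,0,1],[0,0,0,0,0,0,1]]}}

```text
time: 5.75
tool_pos: [497.0, -280.1, 246.3]
tcp_rot: [180.0, -0.0, 100.1]
ft_force: [0.7, -0.1, -8.1]
finger_gap: 14.7
```

Request:
{"fn": "jog_arm", "kwargs": {"targets": [[0,0,0,0,0,0,1],[0,0,0,0,0,0,1],[0,0,0,0,0,0,1],[0,0,0,0,0,0,1],[0,0,0,0,0,0,1]]}}

```text
time: 6.17
tool_pos: [497.0, -280.0, 246.3]
tcp_rot: [-180.0, -0.0, 100.1]
ft_force: [-0.1, -0.3, -7.9]
finger_gap: 15.0
```

Request:
{"fn": "jog_arm", "kwargs": {"targets": [[0,0,0,0,0,0,1],[0,0,0,0,0,0,1],[0,0,0,0,0,0,1],[0,0,0,0,0,0,1],[0,0,0,0,0,0,1]]}}

```text
time: 6.58
tool_pos: [497.0, -280.1, 246.3]
tcp_rot: [-180.0, -0.0, 100.1]
ft_force: [0.6, -0.5, -9.4]
finger_gap: 15.0
```

Request:
{"fn": "jog_arm", "kwargs": {"targets": [[0,0,0,0,0,0,1],[0,0,0,0,0,0,1],[0,0,0,0,0,0,1],[0,0,0,0,0,0,1],[0,0,0,0,0,0,1]]}}

```text
time: 7.0
tool_pos: [497.0, -280.0, 246.3]
tcp_rot: [-180.0, -0.0, 100.1]
ft_force: [0.8, 0.2, -8.6]
finger_gap: 14.8
```

```bash
python3 - <<'E'
from snap import *
from lid import *
snap('side','side4');snap('scene','scene4');snap('wrist','wrist4')
s=r.sense();print(s['tool_pos'],s['tcp_rot'],s['time'],s['ft_force'],s['finger_gap'])
print(lid('scene4','side4')[:2])
th=np.radians(s['tcp_rot'][2]);d=np.array([511.5-496.8,37.5+280])
print('tool shift x,y', d@[np.cos(th),np.sin(th)], d@[np.sin(th),-np.cos(th)])
E
```

```text
[ 497.02938882 -280.06980451  246.32569773] [1.79998181e+02 3.47726754e-03 1.00085107e+02] 7.15 [ 0.08631471 -0.14446085 -8.36414084] 14.94256113232008
[(np.float64(1.9159951974278917), [839.0, -242.5, 67.8], (127, 334, 47, 69), (444, 283, 58, 66)), (np.float64(3.407068796436514), [495.7, -277.3, 98.8], (142, 209, 41, 31), (252, 322, 68, 63))]
tool shift x,y 310.0200923815216 70.07055244361086
```

View pics/wrist4.png

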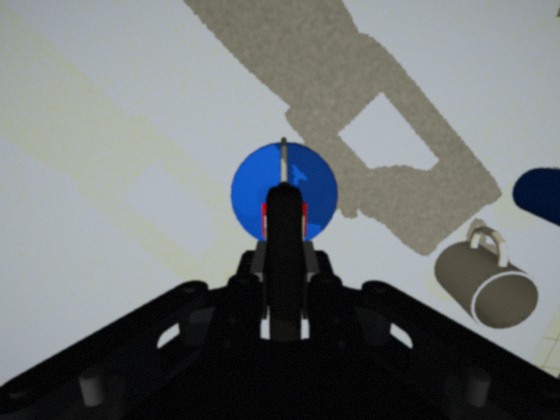

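Hold was steady for over 2.5 s. Carrying to the mat centre (about (512, 37.5)).

Request:
{"fn": "jog_arm", "kwargs": {"targets": [[0.005,0.0011,0,0,0,0,1],[0.015,0.0034,0,0,0,0,1],[0.03,0.0068,0,0,0,0,1],[0.047,0.0107,0,0,0,0,1],[0.065,0.0148,0,0,0,0,1]]}}

```text
time: 7.57
tool_pos: [500.1, -211.6, 246.2]
tcp_rot: [180.0, -0.0, 100.1]
ft_force: [0.2, -0.6, -8.1]
finger_gap: 15.3
```

Request:
{"fn": "jog_arm", "kwargs": {"targets": [[0.02,0.0045,0,0,0,0,1],[0.04,0.0091,0,0,0,0,1],[0.06,0.0136,0,0,0,0,1],[0.08,0.0182,0,0,0,0,1],[0.1,0.0227,0,0,0,0,1]]}}

```text
time: 7.98
tool_pos: [504.7, -108.5, 246.4]
tcp_rot: [180.0, -0.0, 100.1]
ft_force: [1.5, -0.3, -7.7]
finger_gap: 15.1
```

Request:
{"fn": "jog_arm", "kwargs": {"targets": [[0.02,0.0045,0,0,0,0,1],[0.04,0.0091,0,0,0,0,1],[0.06,0.0136,0,0,0,0,1],[0.08,0.0182,0,0,0,0,1],[0.1,0.0227,0,0,0,0,1]]}}

```text
time: 8.4
tool_pos: [509.3, -6.1, 246.5]
tcp_rot: [180.0, -0.0, 100.1]
ft_force: [0.8, 0.1, -9.0]
finger_gap: 15.0
```

Request:
{"fn": "jog_arm", "kwargs": {"targets": [[0.015,0.0034,0,0,0,0,1],[0.028,0.0064,0,0,0,0,1],[0.038,0.0086,0,0,0,0,1],[0.044,0.01,0,0,0,0,1],[0.045,0.0102,0,0,0,0,1]]}}

```text
time: 8.82
tool_pos: [511.8, 39.1, 246.4]
tcp_rot: [180.0, -0.0, 100.2]
ft_force: [-0.2, 0.3, -8.8]
finger_gap: 15.3
```

Request:
{"fn": "jog_arm", "kwargs": {"targets": [[0,0,0,0,0,0,1],[0,0,0,0,0,0,1],[0,0,0,0,0,0,1],[0,0,0,0,0,0,1],[0,0,0,0,0,0,1]]}}

```text
time: 9.23
tool_pos: [512.0, 36.9, 246.2]
tcp_rot: [-180.0, 0.0, 100.0]
ft_force: [0.2, -0.1, -7.5]
finger_gap: 15.0
```

```bash
python3 - <<'E'
from snap import *
from lid import *
snap('side','side5');snap('scene','scene5')
s=r.sense();print(s['tool_pos'],s['tcp_rot'],s['time'],s['ft_force'],s['finger_gap'])
print(lid('scene5','side5')[:2])
E
```

```text
[512.04589996  37.09302292 246.24562552] [-1.79993262e+02  1.15470870e-03  1.00045859e+02] 9.3333 [ 0.3130426   0.02655627 -7.50537582] 15.10765451507269
[(np.float64(0.5705541196568379), [512.9, 38.5, 103.6], (275, 206, 45, 32), (243, 189, 51, 38)), (np.float64(1.8647980384675487), [839.7, -242.2, 68.9], (127, 334, 47, 69), (445, 283, 57, 65))]
```

View pics/side5.png

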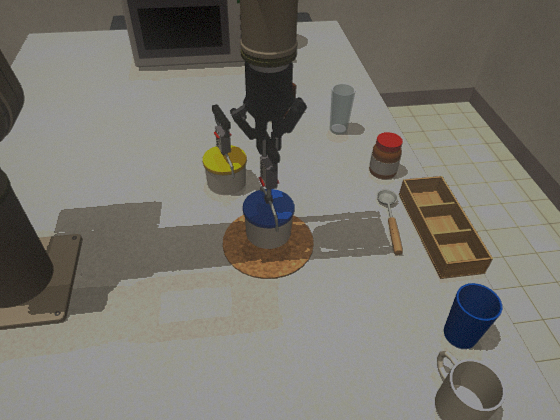

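View pics/scene5.png

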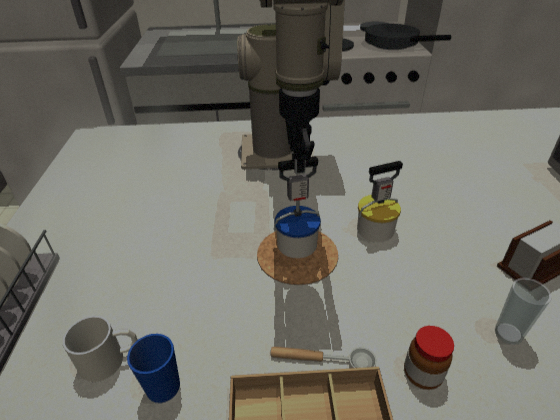

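Request:
{"fn": "jog_arm", "kwargs": {"targets": [[0,0,0.003,0,0,0,1],[0,0,0.007,0,0,0,1],[0,0,0.011,0,0,0,1],[0,0,0.015,0,0,0,1],[0,0,0.018,0,0,0,1]]}}

```text
time: 9.75
tool_pos: [511.7, 37.5, 227.3]
tcp_rot: [-179.9, -0.0, 100.1]
ft_force: [-0.5, 0.2, -8.0]
finger_gap: 15.5
```

Request:
{"fn": "jog_arm", "kwargs": {"targets": [[0,0,0.002,0,0,0,1],[0,0,0.004,0,0,0,1],[0,0,0.006,0,0,0,1],[0,0,0.008,0,0,0,1],[0,0,0.01,0,0,0,1]]}}

```text
time: 10.17
tool_pos: [512.2, 37.5, 218.3]
tcp_rot: [180.0, 0.0, 100.1]
ft_force: [1.1, 0.7, -6.7]
finger_gap: 15.0
```

Request:
{"fn": "jog_arm", "kwargs": {"targets": [[0,0,0.002,0,0,0,1],[0,0,0.004,0,0,0,1],[0,0,0.006,0,0,0,1],[0,0,0.008,0,0,0,1],[0,0,0.01,0,0,0,1]]}}

```text
time: 10.58
tool_pos: [512.1, 37.5, 208.3]
tcp_rot: [180.0, -0.0, 100.1]
ft_force: [-0.5, -0.7, -5.5]
finger_gap: 14.8
```

Request:
{"fn": "jog_arm", "kwargs": {"targets": [[0,0,0.003,0,0,0,1],[0,0,0.006,0,0,0,1],[0,0,0.009,0,0,0,1],[0,0,0.012,0,0,0,1],[0,0,0.015,0,0,0,1]]}}

```text
time: 11.0
tool_pos: [512.2, 37.5, 193.2]
tcp_rot: [180.0, 0.0, 100.1]
ft_force: [-0.6, -0.1, -4.5]
finger_gap: 15.0
```

Request:
{"fn": "jog_arm", "kwargs": {"targets": [[0,0,0.003,0,0,0,1],[0,0,0.006,0,0,0,1],[0,0,0.009,0,0,0,1],[0,0,0.009,0,0,0,1],[0,0,0.009,0,0,0,1]]}}

```text
time: 11.42
tool_pos: [512.1, 37.5, 184.3]
tcp_rot: [180.0, -0.0, 100.1]
ft_force: [-0.9, -0.1, -2.2]
finger_gap: 15.3
```

```bash
python3 - <<'E'
from snap import *
from lid import *
snap('side','side6');snap('scene','scene6')
s=r.sense();print(s['tool_pos'],s['tcp_rot'],s['time'],s['ft_force'],s['finger_gap'])
print(lid('scene6','side6')[:2])
E
```

```text
[512.17170503  37.48277063 184.57294386] [1.79980739e+02 4.44214150e-03 1.00085356e+02] 11.5167 [-1.97271231  0.57092362 -1.31402691] 15.087484554386739
[(np.float64(0.4602292450487201), [512.9, 38.7, 71.2], (275, 217, 45, 31), (244, 201, 49, 36)), (np.float64(1.9159951974278917), [839.0, -242.5, 67.8], (127, 334, 47, 69), (444, 283, 58, 66))]
```

View pics/side6.png

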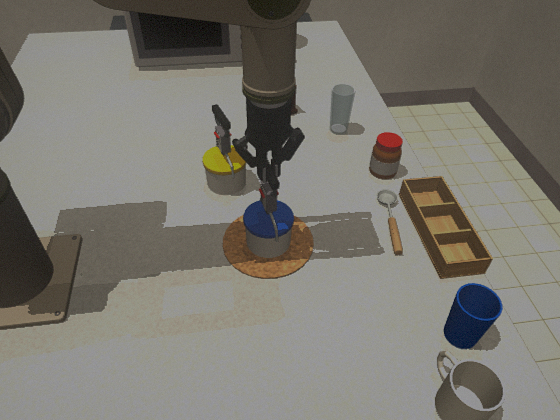

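The tub stands near the mat's centre with the spring nearly slack. I'll lower another 4 mm and then open gradually.

Request:
{"fn": "jog_arm", "kwargs": {"targets": [[0,0,0.002,0,0,0,1],[0,0,0.004,0,0,0,1],[0,0,0.004,0,0,0,1],[0,0,0.004,0,0,0,1],[0,0,0.004,0,0,0,1]], "newtons": 20}}

```text
time: 11.93
tool_pos: [512.1, 37.5, 180.3]
tcp_rot: [180.0, 0.0, 100.1]
ft_force: [-1.2, 0.3, -1.4]
finger_gap: 15.2
```

Request:
{"fn": "jog_arm", "kwargs": {"targets": [[0,0,0,0,0,0,0.75],[0,0,0,0,0,0,0.6],[0,0,0,0,0,0,0.4],[0,0,0,0,0,0,0.2],[0,0,0,0,0,0,0]]}}

```text
time: 12.35
tool_pos: [512.3, 37.5, 180.5]
tcp_rot: [180.0, 0.0, 100.1]
ft_force: [-0.2, -0.3, 1.0]
finger_gap: 69.1
```

Request:
{"fn": "jog_arm", "kwargs": {"targets": [[0,0,0,0,0,0,0],[0,0,0,0,0,0,0],[0,0,0,0,0,0,0],[0,0,0,0,0,0,0],[0,0,0,0,0,0,0]]}}

```text
time: 12.77
tool_pos: [512.1, 37.5, 180.3]
tcp_rot: [180.0, 0.0, 100.1]
ft_force: [-0.3, -0.7, -1.0]
finger_gap: 85.5
```

```bash
python3 - <<'E'
from snap import *
snap('wrist','wrist7')
s=r.sense();print(s['tool_pos'],s['ft_force'],s['finger_gap'])
E
```

```text
[512.05067798  37.49943868 180.28340636] [0.21922432 0.83664771 0.07511805] 85.49120097740217
```

View pics/wrist7.png

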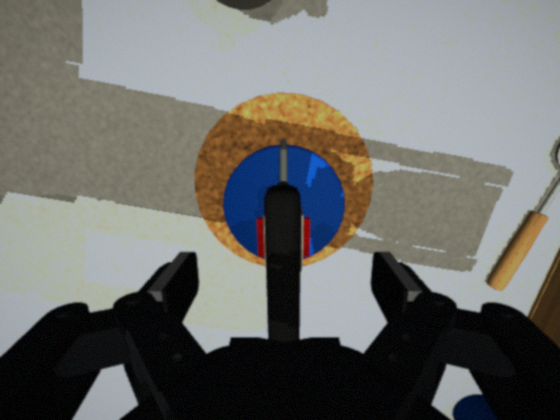

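The fingers are open and clear of the bar on both sides. The lid sits within the mat ring. Retreating straight up.

Request:
{"fn": "jog_arm", "kwargs": {"targets": [[0,0,-0.01,0,0,0,0],[0,0,-0.03,0,0,0,0],[0,0,-0.055,0,0,0,0],[0,0,-0.08,0,0,0,0],[0,0,-0.1,0,0,0,0]]}}

```text
time: 13.23
tool_pos: [512.4, 37.5, 283.3]
tcp_rot: [179.9, 0.0, 100.1]
ft_force: [0.8, 0.2, -0.4]
finger_gap: 85.4
```

Request:
{"fn": "jog_arm", "kwargs": {"targets": [[0,0,-0.015,0,0,0,0],[0,0,-0.02,0,0,0,0],[0,0,-0.02,0,0,0,0],[0,0,-0.02,0,0,0,0],[0,0,-0.02,0,0,0,0]]}}

```text
time: 13.65
tool_pos: [511.5, 37.5, 298.8]
tcp_rot: [-179.9, -0.0, 100.1]
ft_force: [-0.7, 1.4, -0.3]
finger_gap: 85.4
```

```bash
python3 - <<'E'
from snap import *
from lid import *
snap('side','side8');snap('scene','scene8');snap('wrist','wrist8')
s=r.sense();print(s['tool_pos'],s['time'],s['ft_force'])
print(lid('scene8','side8')[:2])
for n in('scene8','side8'):
    S=load(n);m=mask(S,22,35,150,80);c=max(cv2.findContours(m,0,1)[0],key=cv2.contourArea);print('yellow',cv2.boundingRect(c))
E
```

```text
[511.47956637  37.49212529 298.93794741] 13.8 [-0.23533729  0.42792585 -0.50825062]
[(np.float64(0.4602292450487201), [512.9, 38.7, 71.2], (275, 218, 45, 29), (244, 201, 49, 36)), (np.float64(1.9159951974278917), [839.0, -242.5, 67.8], (127, 334, 47, 69), (444, 283, 58, 66))]
yellow (362, 200, 38, 22)
yellow (203, 147, 28, 27)
```

View pics/side8.png

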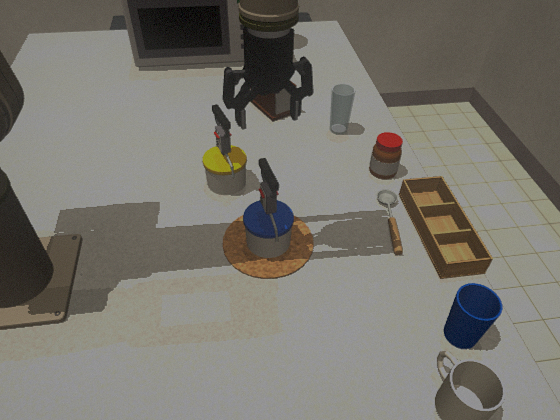

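View pics/scene8.png

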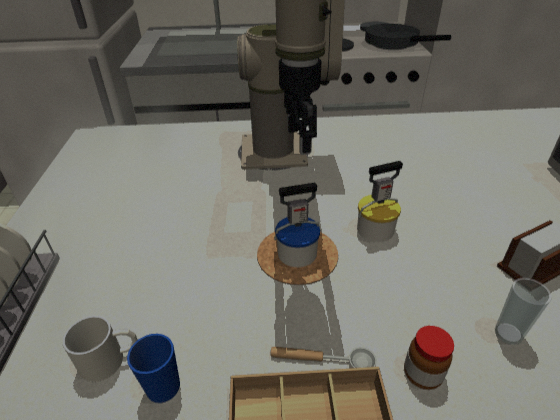

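The blue tub stands upright at the mat's centre, the yellow tub is unchanged at scene (378,215) and side (225,168), and the gripper is clear. Handing in.

```bash
python3 -c "
from bench import r
print(r.hand_in())"
```

```text
the job is handed in; nothing more can be done
None
```

The blue-lidded tub has been weighed and now stands upright on the cork mat, and I handed the job in at about 14 s of the 46 s allowed.

- **Weighing:** I gripped the black handle bar and lifted until the tub hung about 33 mm clear of the table. I held it still for over 2.5 s. The wrist force read about 7.5–9 N, noisy by around 1 N. That runs a little above the heaviest tub in the stated range (7.4 N).
- **Setting down:** I lowered it slowly onto the mat, let the spring go slack, opened the gripper and backed off straight up.
- **Final checks:** The two-view check puts the tub at about (513, 39) mm, against the mat centre at about (512, 37.5) mm. That leaves roughly 50 mm of mat all round. The force on the open gripper is about zero.
- **Yellow tub:** By eye it is where it started in both views. My rerun of its colour mask used no smoothing this time, so its outline sizes don't match the first measurement and can't confirm that exactly.
- **Disagreements:** Lid heights from the two views came out about 10 mm low, because the lid's side is included in the outline. I used them only for height differences.

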